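Relamp the sprouting shelf and set its growth stage

ROBOT

A 6-joint arm with a two-finger parallel gripper is mounted at the origin on the work surface. World frame = base frame: x ahead of the robot, y to its left, z up, the work surface at z = 0. Lengths are in mm, angles in rad, forces in N, time in s.
With the tool pointing down it reaches from about 400 to 925 mm from the base axis. Payload 12.5 kg.
Tool frame: the origin (TCP) lies between the finger pads; the fingertips stand 22 mm ahead of it and the grasp point (between the pads) lies 3 mm ahead of it (robot.tips_ahead is the distance from the TCP to the fingertips, in mm); z points along the fingers, x is the direction in which the jaws open and shut, and the axes are right-handed (so a half turn about z gives the same grasp; the last joint's range is limited). The gripper opens to 95 mm and grips with 3 to 60 N. Pads are 20 mm wide; open, the fingers measure 119 mm over their backs; the gripper's body (75 mm by 180 mm) begins 59 mm behind the grasp point.
Start: joints at [1.005, 0.491, 1.559, -0, 1.092, -0.106], TCP at [277.341, 560.112, 236.661] pointing down, gripper open.
Joint ranges: [-3.1, 3.1], [-0.84, 2.19], [0.05, 2.79], [-1.13, 4.28], [0.06, 2.93], [-2.69, 2.69]. Speed limits (rad/s): [2.22, 2.22, 2.79, 3.14, 3.14, 3.14].

INTERFACE

Orientations are given as a 3x3 rotation matrix whose columns are the frame's x, y, z axes.
In Python, from plant import robot, vision gives the robot as it stands.
- The arm moves only by the tool move_arm, never from a script. Its argument "targets" is a list that holds one entry, the list of rows, each a list of 7 numbers: the turn, a rotation vector about the tool's x, y, z in rad, then the shift along the tool's x, y, z in m, then the finger opening in m, from 0 to 0.0951. A call has 1 to 10 rows; each row is the pose to reach, as a shift and turn from the pose measured when the call began, along the tool's axes at that moment; what a row does not reach only later rows make up. A row lasts 1/8 s, in which the tool goes at most 62.5 mm and 10.7 degrees, less where a joint would pass 70% of its speed; a pose out of reach is approached as far as the arm can. A call with a gripper value outside its range is refused whole. The fingers move at their own pace and stop on an object; "grip_force" is the grip in N (left out, the last holds). Time passes only in rows, so rows that repeat a pose let the fingers close. It gives the time, the measured TCP pose, the force and the opening at its end, in the units of the state.
- robot.read_state(): the state, without advancing time (a new reading comes with each control period).
- vision.read_camera(name): name is "scene" or "top" or "wrist"; returns the picture (400x640x3 uint8, blue, green, red); there is no depth.
- vision.camera_model(name): a dict with "intrinsics" (3x3 intrinsics, pixels), "R" (3x3) and "t" (3): a world point X has camera coordinates R X + t. Camera axes: x right, y down, z forward; pixel columns grow to the right and rows downward; lengths in mm; the calibration is good to about 2 mm. A picture is of the moment at which its call begins: read the wrist's pose just before it. camera_model takes no time and is no camera call; for the wrist camera it gives the pose at the moment of the call.
- robot.finish_job(): hands the job in, once; it reports no verdict.
Trained networks look in the newest picture that a camera, given by its name, has taken for a name from the list of things; names that differ only in an ending like _2 or _b are one class to them, and where a whole thing is asked for, a point or a joint stands for the part that bears it (a point fixed in the world has none). Each returns a list of dicts, best first, with "p" (0 to 1); they miss things now and then, are a little off and sometimes report something else, mostly with a low value. They report only what shows in the picture. A call takes as long as a camera call.
- vision.spot_in(camera, target): "xy" ([column, row] in pixels, amid what is visible of it).
- vision.outline_of(camera, target): "pixels" (400x640 bool, what is visible of it) and "xy" ([column, row] in pixels, amid what is visible of it).
The state is a dict: "clock": time; "joints": joint angles; "qvel": joint speeds; "tau": joint torques, N m; "tcp_pos": TCP position; "eef_rot": TCP orientation; "force": force on the tool from outside, world axes, zero at the start; "torque": the same for the moment, N m; "grip_width": opening from 0.0 (shut) to 1.0 (fully open).
Only numpy, scipy, OpenCV 4.12 (cv2) and the standard library are available. Lean on these libraries where they do the work, as an engineer would, in place of code of your own. Each camera call takes 0.05 s, during which the arm holds its last target.

TASK

Snap the fresh white grow tube with blue end caps into both orange spring clips of the leaning lamp holder, pressed fully home and about centred, and let go of it. Only then turn the dial on the control box clockwise, click by click from wherever it stands, until its white pointer rests at the green mark (the fifth of the six positions), without running on past it, and let go. Leave the spent brown tube, the bottle, the jar and the cup standing or lying where they are.

Things in the scene. Friction and masses are not known exactly. Their poses are not given: they have to be found in the camera images.
- fresh_tube_center (a point): Centre of the fresh grow tube: a white round tube, 28 mm in diameter, with a square blue cap (32 x 32 mm, 20 mm long) on each end; 200 mm long over the caps, so the round part is 160 mm long. 0.11 to 0.23 kg. It lies on the bench on the flats of its caps, its centre 16 mm above the bench. y runs along the tube, z up at the start.
- spent_tube_center (a point): Centre of the spent tube: same shape and size as the fresh one, brown with black caps. It and the fresh tube lie one to the left and one to the right, either way round. To be left alone.
- lamp_seat (a point): Where the tube's centre must end, midway between the holder's two clips. z points straight out of the batten (up and towards the robot, 30 degrees from vertical), y along the batten = direction of the fitted tube, x up the slope. The flat face lies 34 mm below (along z). Between the clips the space round the tube is free for fingers.
- lamp: Lamp holder, fixed; origin under its foot plate. Carries an aluminium batten, 80 x 250 mm, leaning 30 degrees towards the robot. Holder and control box stand one left, one right, either way round.
- clip_a (a point): Centre of one orange spring clip (y = +55 mm of lamp_seat; axes alike), 12 mm wide along y. Its two jaws reach 24 mm out along z, about 40 mm apart at the flared mouth; the lips, 11 mm out, leave a gap of 21 mm. Push the tube straight in along -z: the lips spring apart (about 20 N for both clips together) and shut over it; a white saddle stops it fully home.
- clip_b (a point): The other spring clip, alike, at y = -55 mm of lamp_seat.
- control: Control box, fixed; origin under its foot plate. Its white face, 160 x 160 mm, leans 25 degrees towards the robot and carries the dial: a grey disc, 76 mm across, with a black bar grip across it, 64 mm long, 16 mm wide, 36 mm high over the disc. A white stripe on one end of the bar is the pointer.
- dial_axis (a point): On the dial's axis at a good gripping height: 15 mm below the bar's top, 21 mm above the disc, 31 mm above the face. Axes fixed to the box: z straight out of the face along the dial's axis, x up the slope, y left as seen from the robot. Six marks, 30 degrees apart: the first 75 degrees left of x, the last 75 degrees right; the fifth is green, the others black.
- green_mark (a point): The green mark on the face, 55 mm from the dial's axis.
- dial (a joint): Dial angle, rad: 0 at the first (leftmost) mark, growing clockwise seen from the front. The pointer stands at 1.309 - value from dial_axis x towards its y. Spring detents every 0.524 rad: 0, 0.524, 1.047, 1.571, 2.094 (green mark), 2.618; about 0.18 Nm to turn over one; let go, it settles in the nearest. Starts in one of the first three.
- feed_bottle_center (a point): Middle of a standing green bottle, 60 mm across, 190 mm tall; a bystander, standing about midway between the two tubes.
- seed_jar_center (a point): Middle of a standing jar of seed, 72 mm across, 110 mm tall; a bystander on the left.
- cup_center (a point): Middle of a white cup, 76 mm across, 95 mm tall; a bystander on the right.

How it is judged:
By the outcome, as a careful person would: the job done as asked, in the order asked, and still so for the second after the job is handed in, with the robot touching nothing.
It also fails if it takes over 72 s, if anything falls off the work surface, if the arm or the gripper's body presses on something with over 40 N, if the wrist force passes 120 N, or if a joint passes its speed limit or range.

## Working session

There is one attempt and no reset: what is moved stays moved. The work goes in short steps, Python scripts to look and compute and a tool call to move; the robot and the scene stay as the last step left them, time stands still between calls to the robot, and variables do not carry over. Pictures are saved under pics/ and viewed, and the job is handed in when it is done.

Besides the shell and the picture viewer there is one more tool, called after ">>>" by a JSON object that holds its "api" and its "payload", one argument or row to a line. move_arm: Moves the arm, as the interface text tells. Its arguments: {"type":"object","properties":{"targets":{"type":"array"},"grip_force":{"type":"number"}},"required":["targets"]}

```bash
ls; mkdir -p pics; python3 - <<'E'
from plant import robot, vision
import cv2, numpy as np
s=robot.read_state();print({k:np.round(v,3).tolist() if not isinstance(v,(str,)) else v for k,v in s.items()})
for n in ["scene","top","wrist"]:
    im=vision.read_camera(n);cv2.imwrite(f"pics/a_{n}.png",im)
    m=vision.camera_model(n);print(n,np.round(m["intrinsics"],1).tolist(),np.round(m["R"],3).tolist(),np.round(m["t"],1).tolist())
E
```

```text
pics
{'clock': 0.0, 'joints': [1.005, 0.492, 1.559, 0.0, 1.092, -0.106], 'qvel': [0.001, 0.0, -0.001, 0.002, 0.002, 0.001], 'tau': [-0.001, -61.263, -25.818, 0.069, 0.048, -0.0], 'tcp_pos': [277.203, 559.918, 236.058], 'eef_rot': [[0.444, 0.896, -0.001], [0.896, -0.444, -0.001], [-0.001, -0.0, -1.0]], 'force': [0.427, 0.467, 0.391], 'torque': [-0.02, 0.011, 0.05], 'grip_width': 0.999}
scene [[364.1, 0.0, 323.4], [0.0, 364.1, 199.3], [0.0, 0.0, 1.0]] [[0.839, 0.543, 0.023], [0.34, -0.491, -0.802], [-0.425, 0.681, -0.597]] [-487.1, -113.3, 1235.1]
top [[380.5, 0.0, 314.7], [0.0, 380.5, 208.6], [0.0, 0.0, 1.0]] [[0.008, -1.0, -0.001], [-0.996, -0.008, -0.091], [0.091, 0.002, -0.996]] [-3.7, 566.3, 1120.8]
wrist [[284.8, 0.0, 318.1], [0.0, 284.8, 199.9], [0.0, 0.0, 1.0]] [[0.445, 0.896, -0.0], [0.855, -0.425, 0.298], [0.267, -0.133, -0.955]] [-626.6, -33.5, 391.5]
```

View pics/a_scene.png

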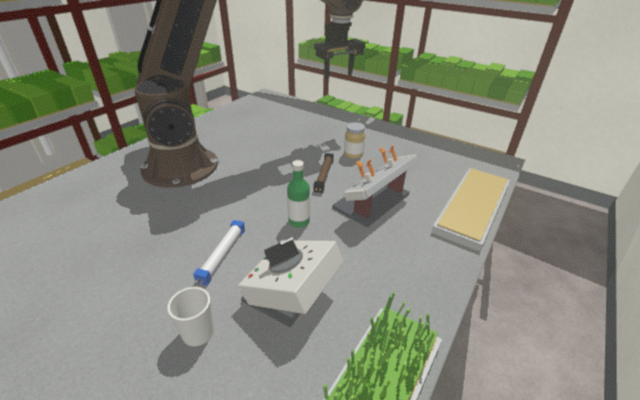

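View pics/a_top.png

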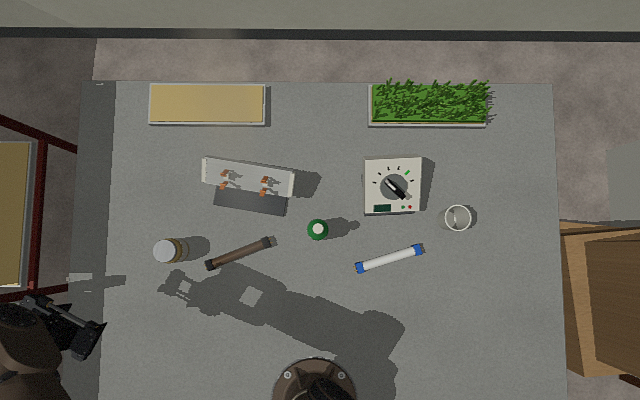

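View pics/a_wrist.png

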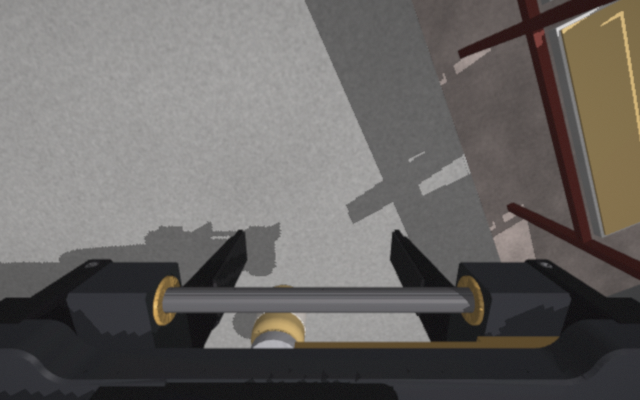

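The fresh tube is on the right, with blue caps at (361,267) and (418,250) in the top view. The lamp is on the left at about (248,180), the control box on the right at about (393,185), and the bottle at (318,230). Next I'll triangulate with the networks.

```bash
cat > h.py <<'E'
import numpy as np, cv2
from plant import robot, vision
def P(n):
    m=vision.camera_model(n);K,R,t=map(np.array,(m["intrinsics"],m["R"],m["t"]));return K,R,t
def proj(n,X,m=None):
    K,R,t=m or P(n);c=(R@np.atleast_2d(X).T).T+t;u=(K@c.T).T;return u[:,:2]/u[:,2:]
def ray(m,xy):
    K,R,t=m;d=R.T@np.linalg.inv(K)@np.array([xy[0],xy[1],1.]);return -R.T@t,d/np.linalg.norm(d)
def tri(rays):
    A=0;b=0
    for o,d in rays:
        M=np.eye(3)-np.outer(d,d);A=A+M;b=b+M@o
    X=np.linalg.solve(A,b);return X,[np.linalg.norm((np.eye(3)-np.outer(d,d))@(X-o)) for o,d in rays]
def atz(m,xy,z):
    o,d=ray(m,xy);return o+d*(z-o[2])/d[2]
E
python3 - <<'E'
from h import *
ims={n:vision.read_camera(n) for n in("scene","top")}
for t in ["fresh_tube_center","spent_tube_center","lamp_seat","clip_a","clip_b","dial_axis","green_mark","feed_bottle_center","seed_jar_center","cup_center"]:
    r={}
    for n in ims:
        q=vision.spot_in(n,t)
        r[n]=[(np.round(a["xy"],1).tolist(),round(a["p"],2)) for a in q[:3]]
    print(t,r)
    if all(r.values()):
        X,e=tri([ray(P(n),r[n][0][0]) for n in r]);print("   ",X.round(1),np.round(e,1))
for n,b in (("scene",(210,130,400,330)),("top",(180,130,480,300))):
    im=ims[n][b[1]:b[3],b[0]:b[2]];f=min(800/im.shape[1],600/im.shape[0]);cv2.imwrite(f"pics/b_{n}.png",cv2.resize(im,None,fx=f,fy=f,interpolation=cv2.INTER_CUBIC));print(n,f)
E
```

```text
fresh_tube_center {'scene': [([218.3, 255.6], 0.59)], 'top': [([385.3, 255.7], 0.88)]}
    [ 421.  -221.    -2.1] [7.5 7.5]
spent_tube_center {'scene': [([326.8, 177.4], 0.77)], 'top': [([236.7, 249.7], 0.6)]}
    [439.9 239.8 -10. ] [0.7 0.7]
lamp_seat {'scene': [([376.4, 175.1], 0.66)], 'top': [([245.6, 176.0], 0.95)]}
    [642.8 192.9 100.8] [9. 9.]
clip_a {'scene': [([379.2, 174.1], 0.93)], 'top': [([247.5, 175.7], 0.78), ([394.6, 187.4], 0.34)]}
    [647.1 189.3 106.6] [4. 4.]
clip_b {'scene': [([379.2, 174.1], 0.93)], 'top': [([247.5, 175.7], 0.78), ([394.6, 187.4], 0.34)]}
    [647.1 189.3 106.6] [4. 4.]
dial_axis {'scene': [([293.5, 273.6], 0.95), ([382.4, 176.6], 0.44), ([374.1, 188.6], 0.16)], 'top': [([388.3, 181.6], 0.89)]}
    [ 643.  -214.5   64.9] [1.1 1.1]
green_mark {'scene': [([290.1, 273.9], 0.83)], 'top': [([391.7, 181.2], 0.72), ([235.9, 249.3], 0.48), ([319.8, 229.7], 0.27)]}
    [ 642.3 -223.6   72.1] [2.1 2.1]
feed_bottle_center {'scene': [([294.8, 196.8], 0.89), ([376.9, 173.1], 0.18)], 'top': [([246.7, 174.5], 0.15)]}
    [566.5  95.8 102.5] [128.2 128.2]
seed_jar_center {'scene': [([353.6, 142.5], 0.72)], 'top': [([174.2, 251.7], 0.91)]}
    [436.6 414.3  43.9] [3. 3.]
cup_center {'scene': [([193.0, 312.9], 0.79)], 'top': [([453.9, 219.8], 0.58)]}
    [ 536.3 -401.7   60.2] [3.9 3.9]
scene 3.0
top 2.6666666666666665
```

```bash
ls -la pics
```

```text
total 1908
drwxr-xr-x 2 agent agent   4096 Dec  7 07:11 .
drwxr-xr-x 3 agent agent   4096 Dec  7 07:11 ..
-rw-r--r-- 1 agent agent 410756 Dec  7 07:10 a_scene.png
-rw-r--r-- 1 agent agent 423855 Dec  7 07:10 a_top.png
-rw-r--r-- 1 agent agent 311355 Dec  7 07:10 a_wrist.png
-rw-r--r-- 1 agent agent 362989 Dec  7 07:11 b_scene.png
-rw-r--r-- 1 agent agent 425214 Dec  7 07:11 b_top.png
```

View pics/b_scene.png

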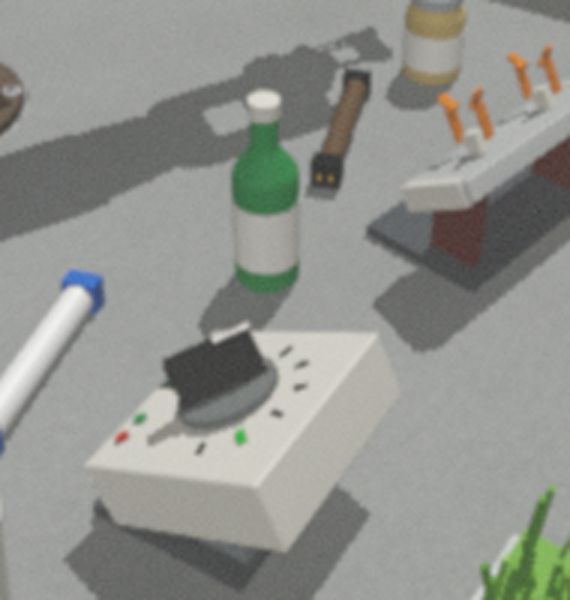

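View pics/b_top.png

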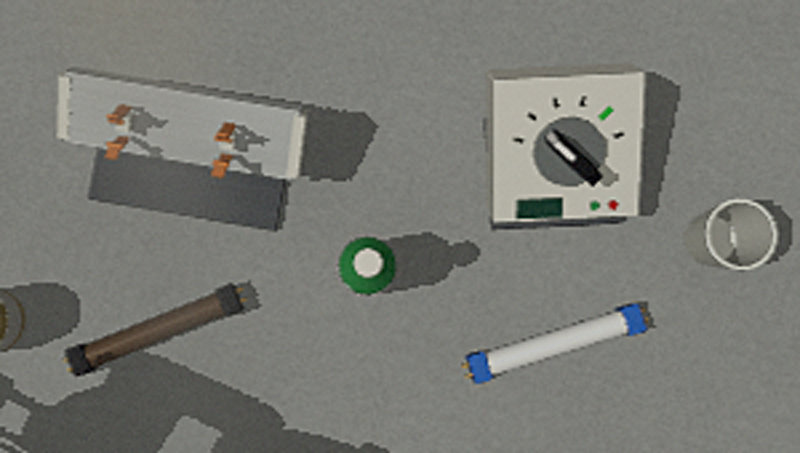

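The dial pointer stands at the second mark, upper left, so it needs three clicks. Next I'll get the geometry from the top and scene outlines and fit the tube and lamp poses.

```bash
python3 - <<'E'
from h import *
for n in("scene","top"):
    im=vision.read_camera(n)
    hsv=cv2.cvtColor(im,cv2.COLOR_BGR2HSV)
    for nm,lo,hi in(("blue",(105,130,60),(125,255,255)),("orange",(5,130,80),(16,255,255)),("green",(50,150,90),(65,255,255))):
        m=cv2.inRange(hsv,lo,hi);k,l,st,c=cv2.connectedComponentsWithStats(m)
        print(n,nm,[(np.round(c[i],1).tolist(),int(st[i,4])) for i in range(1,k) if st[i,4]>5][:12])
mt=P("top")
for p in((361,267),(418,250)):print(atz(mt,p,16).round(1))
m=P("wrist");print("wristcam",-m[1].T@m[2], "in tool:",np.array(robot.read_state()["eef_rot"]).T@(-m[1].T@m[2]-robot.read_state()["tcp_pos"]), (np.array(robot.read_state()["eef_rot"]).T@m[1].T).round(3))
for t in ["lamp","control"]:
    for n in("scene","top"):
        q=vision.outline_of(n,t)
        for a in q[:2]: 
            print(t,n,round(a["p"],2),a["xy"],a["pixels"].sum())
E
```

```text
scene blue [([237.4, 223.2], 46), ([201.1, 274.9], 129)]
scene orange [([393.0, 153.1], 28), ([383.1, 153.6], 29), ([360.0, 167.1], 43), ([370.2, 167.5], 35)]
scene green []
top blue [([417.2, 249.0], 72), ([359.5, 267.5], 73)]
top orange [([223.3, 175.2], 6), ([264.1, 179.3], 33), ([222.1, 185.8], 26), ([262.5, 191.7], 38)]
top green [([407.0, 172.0], 11)]
[ 392.6 -139.1   16. ]
[ 444.6 -310.7   16. ]
wristcam [202.99646249 598.93103067 384.1247259 ] in tool: [   1.80718265  -83.84192225 -147.47992692] [[ 1.    -0.002  0.   ]
 [ 0.001  0.954  0.298]
 [-0.001 -0.298  0.954]]
lamp scene 0.66 [375.9, 190.3] 3074
lamp scene 0.42 [379.0, 174.7] 1501
lamp top 0.69 [248.0, 182.6] 4005
control scene 0.67 [289.1, 273.7] 5870
control top 0.57 [249.7, 175.9] 2805
control top 0.56 [389.5, 184.4] 3540
```

>>> {"api": "move_arm", "payload": {
  "targets": [
    [[0,0,0,-0.16,0.53,-0.055,0.095],[0,0,0,-0.16,0.53,-0.055,0.095],[0,0,0,-0.16,0.53,-0.055,0.095],[0,0,0,-0.16,0.53,-0.055,0.095],[0,0,0,-0.16,0.53,-0.055,0.095],[0,0,0,-0.16,0.53,-0.055,0.095],[0,0,0,-0.16,0.53,-0.055,0.095],[0,0,0,-0.16,0.53,-0.055,0.095],[0,0,0,-0.16,0.53,-0.055,0.095],[0,0,0,-0.16,0.53,-0.055,0.095]]
  ]
}}

```text
clock: 2.8
tcp_pos: [683.5, 178.3, 291.1]
eef_rot: [[0.447, 0.894, 0.0], [0.894, -0.447, -0.0], [-0.0, 0.0, -1.0]]
force: [-0.9, 0.2, -0.2]
grip_width: 1.001
```

```bash
cat >> h.py <<'E'
def wshot(tag):
    m=P("wrist");im=vision.read_camera("wrist");cv2.imwrite(f"pics/{tag}.png",im)
    np.savez(f"{tag}.npz",K=m[0],R=m[1],t=m[2],im=im);return m,im
def load(tag):
    d=np.load(f"{tag}.npz");return (d["K"],d["R"],d["t"]),d["im"]
def blobs(im,lo,hi,a=8):
    m=cv2.inRange(cv2.cvtColor(im,cv2.COLOR_BGR2HSV),lo,hi);k,l,st,c=cv2.connectedComponentsWithStats(m)
    return [(np.round(c[i],1).tolist(),int(st[i,4])) for i in range(1,k) if st[i,4]>a]
E
python3 - <<'E'
from h import *
s=robot.read_state();print(s["clock"],s["tcp_pos"],s["joints"])
m,im=wshot("w1");print(blobs(im,(5,130,80),(16,255,255)))
print([x for x in dir(robot) if x[0]!='_'])
E
```

```text
2.8 [683.48635805 178.29987494 291.08078834] [ 1.61861033e-01  5.72289087e-01  1.26302561e+00 -3.23621099e-04
  1.30602254e+00 -9.44969816e-01]
[([356.2, 102.6], 361), ([253.3, 136.4], 341), ([366.3, 135.1], 248), ([261.9, 168.0], 250)]
['Unreachable', 'finish_job', 'read_state', 'tips_ahead']
```

View pics/w1.png

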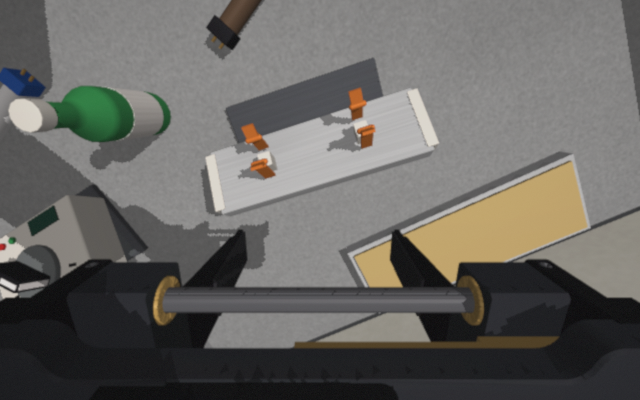

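The view shows the clips at (356,103)/(366,135) and (253,136)/(262,168), with the batten clearly visible. I'll take a second view from farther right.

>>> {"api": "move_arm", "payload": {
  "targets": [
    [[0,0,0,-0.12,-0.09,-0.06,0.095],[0,0,0,-0.12,-0.09,-0.06,0.095],[0,0,0,-0.12,-0.09,-0.06,0.095],[0,0,0,-0.12,-0.09,-0.06,0.095],[0,0,0,-0.12,-0.09,-0.06,0.095]]
  ]
}}

```text
clock: 3.48
tcp_pos: [547.9, 113.7, 351.0]
eef_rot: [[0.445, 0.895, -0.0], [0.895, -0.445, 0.0], [0.0, -0.001, -1.0]]
force: [-0.2, -1.3, -0.5]
grip_width: 1.001
```

```bash
python3 - <<'E'
from h import *
s=robot.read_state();print(s["clock"],s["tcp_pos"],s["qvel"].round(3) if hasattr(s["qvel"],"round") else s["qvel"])
m,im=wshot("w2");print(blobs(im,(5,130,80),(16,255,255)))
for t in("w1","w2"):
    m,im=load(t);c=im[50:250,180:520];cv2.imwrite(f"pics/{t}c.png",cv2.resize(c,None,fx=2.35,fy=2.35,interpolation=cv2.INTER_CUBIC))
E
```

```text
3.475 [547.94195936 113.66247988 350.96831345] [-0.001  0.027 -0.006  0.002  0.002 -0.002]
[([439.4, 178.9], 124), ([356.6, 202.8], 102), ([448.9, 204.1], 117), ([364.2, 227.8], 88)]
```

View pics/w1c.png

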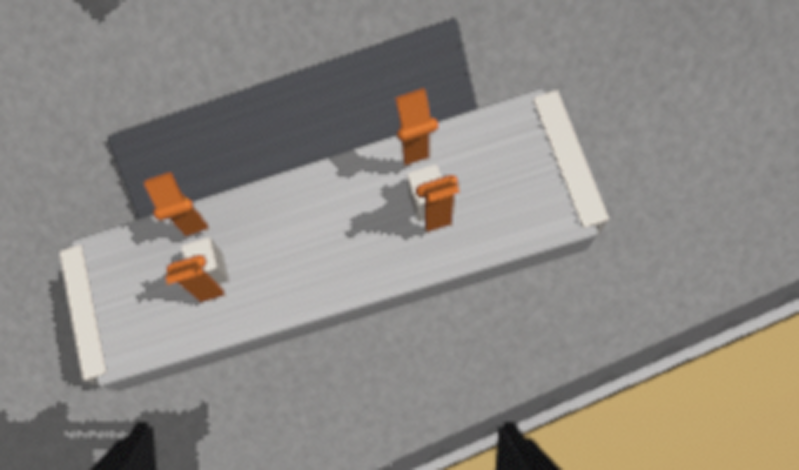

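View pics/w2.png

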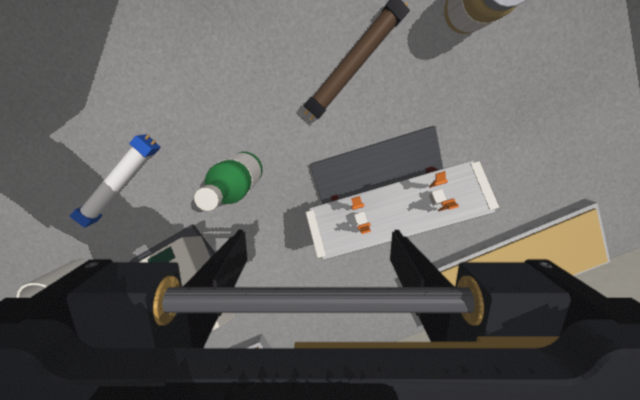

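```bash
python3 - <<'E'
from h import *
m,im=load("w2");c=im[140:270,290:510];cv2.imwrite("pics/w2c.png",cv2.resize(c,None,fx=3.6,fy=3.6,interpolation=cv2.INTER_CUBIC))
E
```

```text
(no output)
```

View pics/w2c.png

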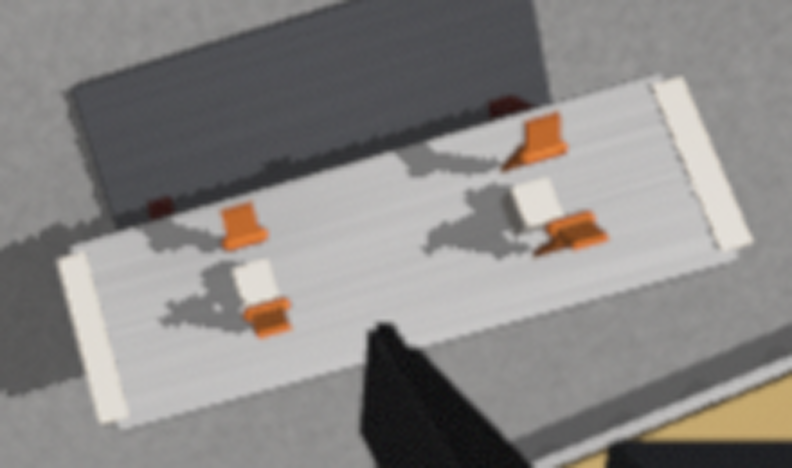

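```bash
cat > fitlamp.py <<'E'
from h import *
from scipy.optimize import least_squares
def Rl(yaw,tilt=np.pi/6):
    xh=np.array([np.cos(yaw),np.sin(yaw),0]);y=np.array([-np.sin(yaw),np.cos(yaw),0]);k=np.array([0,0,1.])
    return np.c_[np.cos(tilt)*xh+np.sin(tilt)*k,y,-np.sin(tilt)*xh+np.cos(tilt)*k]
if __name__=="__main__":
    o1=[]
    M={"aL":[-10.5,55,11],"aH":[10.5,55,11],"bL":[-10.5,-55,11],"bH":[10.5,-55,11],"aM":[-20,55,24],"bM":[-20,-55,24],
     "TL":[-40,-125,-34],"TR":[-40,125,-34],"BR":[40,125,-34],"BL":[40,-125,-34]}
    w1={"aL":(417,130),"aH":(438,186),"bL":(172,209),"bH":(186,268),"aM":(410,93),"bM":(160,180),"TL":(62,250),"TR":(557,92),"BR":(607,218),"BL":(85,380)}
    w2={"aL":(545,155),"bL":(245,243),"aM":(546,115),"bM":(240,207),"TL":(60,262),"TR":(683,78),"BR":(750,242),"BL":(105,425)}
    obs=[]
    for w,f,off,tag in((w1,2.35,(180,50),"w1"),(w2,3.6,(290,140),"w2")):
        m=load(tag)[0]
        for k,p in w.items(): obs.append((m,tag+k,np.array(M[k],float),np.array(p)/f+off))
    def fun(p,full=False):
        R=Rl(p[3]);r=[(proj(None,R@X+p[:3],m)[0]-u) for m,k,X,u in obs]
        return r if full else np.concatenate(r)
    s=least_squares(fun,[643,193,110,-.16],loss="soft_l1");print(s.x.round(2),np.degrees(s.x[3]))
    for (m,k,X,u),r in zip(obs,fun(s.x,True)):print(k,r.round(1),end="; ")
    print()
    # check vs top & scene cameras blobs
    R=Rl(s.x[3])
    for n in("top","scene"):print(n,{k:proj(n,R@np.array(v)+s.x[:3])[0].round(1).tolist() for k,v in M.items() if k[0] in "ab"})
    np.save("lamp.npy",s.x)
    s2=least_squares(lambda q:np.concatenate([(proj(None,Rl(q[3],q[4])@X+q[:3],m)[0]-u) for m,k,X,u in obs]),list(s.x)+[.52],loss="soft_l1");print("free tilt",s2.x.round(3))
E
python3 fitlamp.py
```

```text
[ 6.2828e+02  1.9840e+02  1.4245e+02 -1.6000e-01] -9.323209727442583
w1aL [1.3 0.3]; w1aH [-1.3 -4.5]; w1bL [-0.2  1. ]; w1bH [-1.7 -5.2]; w1aM [1.1 0.2]; w1bM [-2.  -0.7]; w1TL [ 1.2 -5.7]; w1TR [-5.5 -4.9]; w1BR [-1.7  5.1]; w1BL [3.2 2. ]; w2aL [1.  0.2]; w2bL [0.6 0. ]; w2aM [0.9 1.5]; w2bM [-0.3  1.2]; w2TL [ 1.5 -5.6]; w2TR [-4.7 -3.6]; w2BR [-0.7  4. ]; w2BL [2.8 1.6]; 
top {'aL': [221.2, 183.0], 'aH': [221.5, 175.8], 'bL': [261.1, 189.9], 'bH': [261.7, 182.7], 'aM': [219.5, 188.0], 'bM': [259.7, 194.9]}
scene {'aL': [384.5, 149.6], 'aH': [390.3, 148.5], 'bL': [361.4, 163.6], 'bH': [367.2, 162.7], 'aM': [380.6, 145.9], 'bM': [357.4, 159.6]}
free tilt [ 6.28644e+02  1.98162e+02  1.42079e+02 -1.65000e-01  5.98000e-01]
```

```bash
python3 - <<'E'
from h import *
f=lambda p,s,o:np.array(p)/s+o
w1={"aL":(417,130),"bL":(172,209),"aM":(410,93),"bM":(160,180),"TL":(62,250),"TR":(557,92),"BR":(607,218),"BL":(85,380),"sadA":(424,180),"sadB":(200,252),"footTL":(107,137),"footTR":(455,18)}
w2={"aL":(545,155),"bL":(245,243),"aM":(546,115),"bM":(240,207),"TL":(60,262),"TR":(683,78),"BR":(750,242),"BL":(105,425),"sadA":(534,200),"sadB":(255,280),"footTL":(68,90)}
m1=load("w1")[0];m2=load("w2")[0]
X={}
for k in w2:
    X[k],e=tri([ray(m1,f(w1[k],2.35,(180,50))),ray(m2,f(w2[k],3.6,(290,140)))]);print(k,X[k].round(1),np.round(e[0],1))
d=lambda a,b:np.linalg.norm(X[a]-X[b]).round(1)
print(d("TL","TR"),d("BL","BR"),d("TL","BL"),d("TR","BR"),d("aL","bL"),d("sadA","sadB"))
E
```

```text
aL [622.  254.1 146.6] 0.0
bL [604.5 146.4 146. ] 0.7
aM [607.4 257.5 149.9] 0.6
bM [591.3 149.4 147.6] 0.5
TL [596.3  73.   95.5] 0.9
TR [638.5 328.1  94.6] 0.3
BR [696.2 317.5 129.9] 0.2
BL [655.5  63.9 131.5] 0.1
sadA [643.6 249.9 129.7] 0.4
sadB [627.1 143.3 127. ] 0.8
footTL [546.7  99.1   6.5] 0.7
258.5 256.9 69.9 68.4 109.1 107.8
```

```bash
cat >> h.py <<'E'
from scipy.spatial.transform import Rotation as Rot
def rel(pos,R):
    s=robot.read_state();R0=np.array(s["eef_rot"]);p0=np.array(s["tcp_pos"])
    print("clock",round(s["clock"],2),"turn",Rot.from_matrix(R0.T@R).as_rotvec().round(4),"shift m",(R0.T@(np.array(pos)-p0)/1000).round(4))
def down(yaw): return np.c_[[np.cos(yaw),np.sin(yaw),0],[np.sin(yaw),-np.cos(yaw),0],[0,0,-1.]]
E
python3 - <<'E'
from h import *
m2,im=load("w2");bl=blobs(im,(105,130,40),(125,255,255));print(bl)
mt=P("top");ms=P("scene")
top=[(359.5,267.5),(417.2,249.0)];sc=[(237.4,223.2),(201.1,274.9)]
c=sorted([b[0] for b in bl],key=lambda p:-p[0])[:2]
for a,b,d in zip(top,sc,c):
    X,e=tri([ray(mt,a),ray(m2,d),ray(ms,b)]);print(X.round(1),np.round(e,1), atz(mt,a,18).round(1),atz(m2,d,18).round(1))
print("bottle",atz(mt,(318,229.5),190),tri([ray(mt,(318,229.5)),ray(m2,(208,200))]))
a=atz(m2,c[0],18);b=atz(m2,c[1],18);d=b-a;yaw=np.arctan2(d[0],-d[1]);print("yaw",np.degrees(yaw),(a+b)/2)
rel([418,-225,200],down(yaw))
E
```

```text
[([143.7, 145.3], 361), ([82.1, 218.2], 223)]
[ 392.5 -130.6   24.4] [3.1 2.7 1.4] [ 391.2 -134.3   18. ] [ 392.9 -131.6   18. ]
[ 448.5 -305.9   22.8] [0.9 0.8 0.3] [ 447.6 -307.8   18. ] [ 449. -310.   18.]
bottle [497.51827434  -8.12575123 190.        ] (array([501.59950898,  -7.73016959, 179.40383942]), [np.float64(3.7294079278677317), np.float64(3.729407927867672)])
yaw 17.448477399790168 [ 420.91363357 -220.804963     18.        ]
clock 3.52 turn [-0.001   0.0009  0.8049] shift m [-0.3611  0.0343  0.1506]
```

>>> {"api": "move_arm", "payload": {
  "targets": [
    [[0,0,0.1,-0.06,0.006,0.0,0.095],[0,0,0.25,-0.12,0.012,0.0,0.095],[0,0,0.4,-0.18,0.018,0.02,0.095],[0,0,0.55,-0.24,0.024,0.06,0.095],[0,0,0.7,-0.3,0.03,0.1,0.095],[0,0,0.805,-0.357,0.034,0.15,0.095],[0,0,0.805,-0.357,0.034,0.15,0.095],[0,0,0.805,-0.357,0.034,0.15,0.095],[0,0,0.805,-0.357,0.034,0.15,0.095]]
  ]
}}

```text
clock: 4.65
tcp_pos: [420.3, -220.7, 200.7]
eef_rot: [[0.954, 0.3, -0.001], [0.3, -0.954, 0.0], [-0.001, -0.001, -1.0]]
force: [0.9, -0.1, 0.8]
grip_width: 0.997
```

```bash
python3 - <<'E'
from h import *
m,im=wshot("w3");print(blobs(im,(105,130,40),(125,255,255)))
for a in vision.spot_in("wrist","fresh_tube_center"):print(a)
E
```

```text
[([317.1, 102.9], 549), ([318.0, 255.0], 367)]
{'xy': [318.2, 172.9], 'p': 0.74}
```

View pics/w3.png

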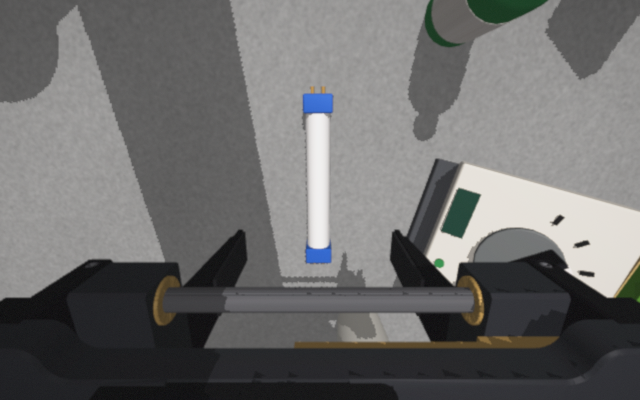

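The tube lies straight between the fingers, with its caps at (317,103) and (318,255) and the white part spanning rows 113 to 247.

```bash
python3 - <<'E'
from h import *
m,im=load("w3");hsv=cv2.cvtColor(im,cv2.COLOR_BGR2HSV)
g=im[:,300:336].astype(int);
w=((im.min(2)>150)&(im[...,0].astype(int)<1.25*im[...,2]));w[:,:295]=0;w[:,340:]=0
rows=np.where(w[90:270].sum(1)>12)[0]+90;print(rows.min(),rows.max())
for r in(120,150,180,210,240):
    c=np.where(w[r])[0];print(r,c.min(),c.max())
a=atz(m,(317.6,rows.min()-.5),28);b=atz(m,(318,rows.max()+.5),28);print(a,b,np.linalg.norm(a-b),(a+b)/2)
d=b-a;print("yaw",np.degrees(np.arctan2(d[0],-d[1])))
m2,im2=load("w2");print(tri([ray(m,(317.1,102.9)),ray(m2,(143.7,145.3))]))
c=(a+b)/2
R0=np.array(robot.read_state()["eef_rot"])
rel([c[0],c[1],25],R0);rel([c[0],c[1],80],R0)
E
```

```text
90 269
120 295 339
150 295 339
180 295 339
210 295 339
240 295 338
[ 389.40184095 -118.01239284   28.        ] [ 453.8456318  -322.46973979   28.        ] 214.3730601135381 [ 421.62373637 -220.24106632   28.        ]
yaw 17.494554539984087
(array([ 392.93939589, -130.72824728,   19.37985833]), [np.float64(0.16815953415285687), np.float64(0.1681595341529132)])
clock 4.75 turn [0. 0. 0.] shift m [0.0013 0.0002 0.1762]
clock 4.75 turn [0. 0. 0.] shift m [0.0013 0.0002 0.1212]
```

```bash
python3 - <<'E'
from h import *
m,im=load("w3")
print(im[[95,105,110,112,114,116,150,180,244,246,248,250,255]][:,318].tolist()); print(im[180,296:342].max(1).tolist())
h=cv2.cvtColor(im,cv2.COLOR_BGR2HSV);col=h[:,318,1];rows=[r for r in range(85,270) if col[r]>130];print(rows)
a=atz(m,(317.6,113),29);b=atz(m,(318,247.5),29);print(a,b,np.linalg.norm(a-b),(a+b)/2,np.degrees(np.arctan2((b-a)[0],-(b-a)[1])))
E
```

```text
[[216, 117, 65], [211, 111, 59], [207, 108, 58], [165, 100, 75], [232, 230, 230], [240, 240, 240], [240, 240, 240], [239, 240, 240], [238, 239, 240], [239, 239, 240], [218, 198, 191], [211, 109, 57], [204, 103, 52]]
[158, 158, 160, 160, 160, 156, 155, 155, 154, 151, 151, 167, 190, 209, 220, 226, 232, 235, 237, 239, 240, 240, 240, 240, 240, 239, 238, 236, 233, 229, 223, 215, 197, 172, 155, 156, 156, 155, 157, 158, 161, 159, 157, 157, 157, 156]
[94, 95, 96, 97, 98, 99, 100, 101, 102, 103, 104, 105, 106, 107, 108, 109, 110, 111, 112, 249, 250, 251, 252, 253, 254, 255, 256, 257, 258, 259, 260, 261, 262]
[ 396.4500738  -140.55549407   29.        ] [ 444.44528008 -292.43967609   29.        ] 159.2869880770602 [ 420.44767694 -216.49758508   29.        ] 17.536469206734946
```

>>> {"api": "move_arm", "payload": {
  "targets": [
    [[0,0,0,0.001,-0.0035,0.06,0.095],[0,0,0,0.001,-0.0035,0.115,0.07],[0,0,0,0.001,-0.0035,0.15,0.06],[0,0,0,0.001,-0.0035,0.176,0.055],[0,0,0,0.001,-0.0035,0.176,0.05],[0,0,0,0.001,-0.0035,0.176,0.0],[0,0,0,0.001,-0.0035,0.176,0.0],[0,0,0,0.001,-0.0035,0.176,0.0],[0,0,0,0.001,-0.0035,0.176,0.0],[0,0,0,0.001,-0.0035,0.176,0.0]]
  ],
  "grip_force": 55
}}

```text
clock: 6.0
tcp_pos: [420.3, -216.9, 25.8]
eef_rot: [[0.954, 0.301, 0.0], [0.301, -0.954, -0.001], [0.0, 0.001, -1.0]]
force: [0.2, 1.3, 7.1]
grip_width: 0.286
```

>>> {"api": "move_arm", "payload": {
  "targets": [
    [[0,0,0,0,0,-0.03,0.0],[0,0,0,0,0,-0.09,0.0],[0,0,0,0,0,-0.15,0.0],[0,0,0,0,0,-0.21,0.0],[0,0,0,0,0,-0.27,0.0],[0,0,0,0,0,-0.29,0.0]]
  ]
}}

```text
clock: 6.75
tcp_pos: [420.5, -216.8, 319.3]
eef_rot: [[0.954, 0.301, 0.005], [0.301, -0.954, -0.004], [0.003, 0.005, -1.0]]
force: [-0.3, -0.2, -2.8]
grip_width: 0.284
```

```bash
cat >> h.py <<'E'
def Rl(yaw,tilt=np.pi/6):
    xh=np.array([np.cos(yaw),np.sin(yaw),0]);y=np.array([-np.sin(yaw),np.cos(yaw),0]);k=np.array([0,0,1.])
    return np.c_[np.cos(tilt)*xh+np.sin(tilt)*k,y,-np.sin(tilt)*xh+np.cos(tilt)*k]
SEAT=np.array([629,198.2,142.]);LR=Rl(-.161)
TR=np.c_[LR[:,0],-LR[:,1],-LR[:,2]]
E
python3 - <<'E'
from h import *
wshot("w4")
rel(SEAT+LR[:,2]*110,TR);print(SEAT+LR[:,2]*110)
E
```

```text
clock 6.8 turn [-0.1176  0.5089  0.4572] shift m [ 0.2742 -0.3584  0.0819]
[574.71128906 207.01679447 237.26279442]
```

View pics/w4.png

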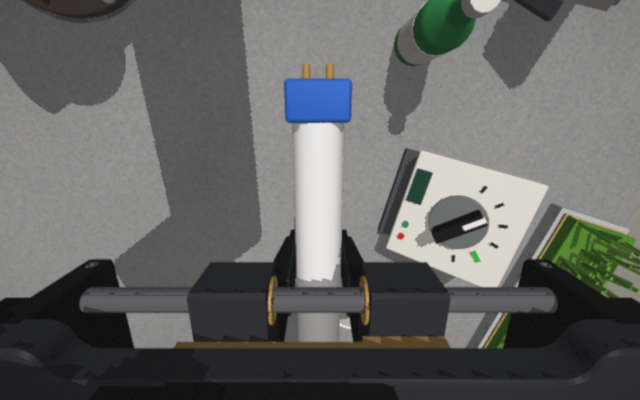

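>>> {"api": "move_arm", "payload": {
  "targets": [
    [[0,0,0,0.034,-0.045,0.0,0.0],[0,0,0,0.068,-0.09,0.0,0.0],[-0.016,0.064,0.058,0.102,-0.135,0.0,0.0],[-0.032,0.128,0.115,0.137,-0.18,0.0,0.0],[-0.05,0.2,0.18,0.171,-0.225,0.01,0.0],[-0.07,0.3,0.27,0.205,-0.27,0.03,0.0],[-0.095,0.41,0.37,0.24,-0.315,0.055,0.0],[-0.118,0.509,0.457,0.274,-0.358,0.082,0.0],[-0.118,0.509,0.457,0.274,-0.358,0.082,0.0],[-0.118,0.509,0.457,0.274,-0.358,0.082,0.0]]
  ]
}}

```text
clock: 8.05
tcp_pos: [573.4, 208.6, 234.0]
eef_rot: [[0.857, -0.158, 0.49], [-0.137, -0.987, -0.08], [0.497, 0.002, -0.868]]
force: [0.9, -0.2, -2.0]
grip_width: 0.283
```

```bash
python3 - <<'E'
from h import *
m,im=wshot("w5");print(robot.read_state()["joints"])
for n in("scene","top"):
    i=vision.read_camera(n);c=i[90:240,290:450] if n=="scene" else i[110:240,150:330]
    cv2.imwrite(f"pics/c5{n}.png",cv2.resize(c,None,fx=4,fy=4,interpolation=cv2.INTER_CUBIC))
rel(SEAT+LR[:,2]*110,TR)
# predicted pixels of clips/seat in wrist
for k,v in {"seat":[0,0,0],"aL":[-10.5,55,11],"aH":[10.5,55,11],"sadA":[0,55,-14],"tubecapA now":None}.items():
    if v is not None: print(k,proj(None,LR@np.array(v)+SEAT,m)[0].round(1))
E
```

```text
[ 0.33627798  0.36485635  1.88940562 -0.53951081  0.48121548  0.9246119 ]
clock 8.2 turn [0.0008 0.0012 0.0016] shift m [ 0.0005 -0.001  -0.0003]
seat [320.8 207.8]
aL [308.8 150.9]
aH [333.5 150.9]
sadA [320.9 147.3]
```

View pics/w5.png

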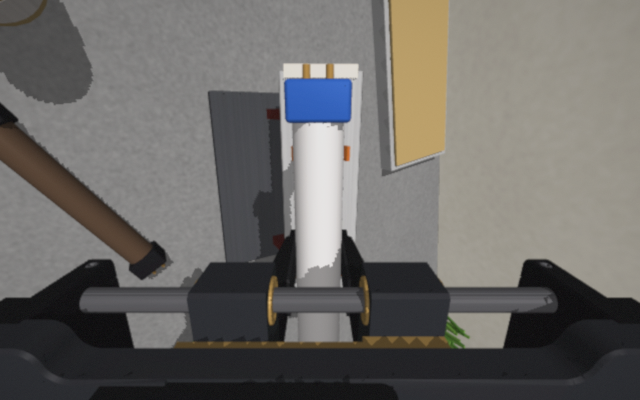

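View pics/c5scene.png

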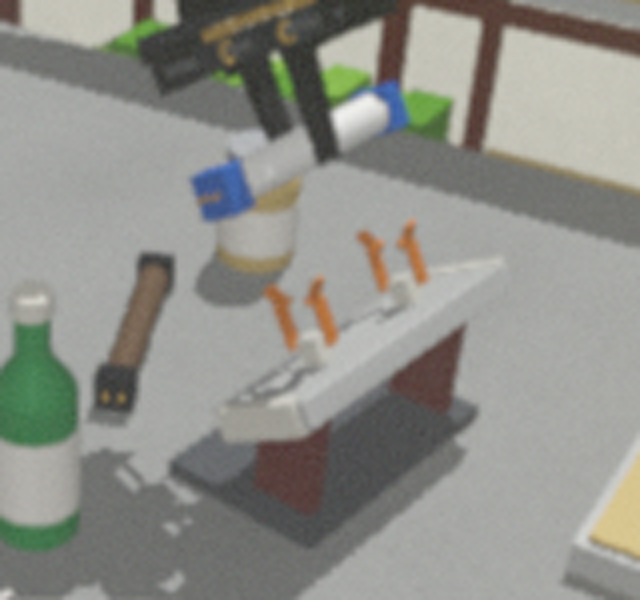

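>>> {"api": "move_arm", "payload": {
  "targets": [
    [[0,0,0,0,-0.001,0.03,0.0],[0,0,0,0,-0.001,0.055,0.0],[0,0,0,0,-0.001,0.07,0.0],[0,0,0,0,-0.001,0.07,0.0]]
  ],
  "grip_force": 60
}}

```text
clock: 8.7
tcp_pos: [609.0, 200.6, 175.6]
eef_rot: [[0.856, -0.16, 0.491], [-0.138, -0.987, -0.082], [0.498, 0.002, -0.867]]
force: [-0.1, 0.4, -0.8]
grip_width: 0.285
```

```bash
python3 - <<'E'
from h import *
m,im=wshot("w6");s=robot.read_state();print(blobs(im,(5,130,80),(16,255,255)))
D=(np.array(s["tcp_pos"])-SEAT)@LR;print("tcp in lamp frame",D.round(1))
print(proj(None,[LR@np.array(v)+SEAT for v in ([-20,55,24],[20,55,24],[-10.5,55,11],[10.5,55,11])],m).round(1).tolist())
g=im[140,270:370].max(1);print(g.tolist())
i=vision.read_camera("scene")[110:230,310:430];cv2.imwrite("pics/c6scene.png",cv2.resize(i,None,fx=5,fy=5,interpolation=cv2.INTER_CUBIC))
i=im[40:260,240:400];cv2.imwrite("pics/c6w.png",cv2.resize(i,None,fx=2.7,fy=2.7,interpolation=cv2.INTER_CUBIC))
E
```

```text
[([284.3, 163.8], 353), ([349.9, 164.3], 263), ([291.5, 318.8], 86), ([344.8, 320.0], 120)]
tcp in lamp frame [-0.3 -0.6 39.9]
[[283.2, 165.9], [352.8, 165.9], [301.0, 162.0], [335.0, 162.0]]
[190, 189, 185, 181, 161, 123, 118, 119, 120, 121, 121, 122, 121, 120, 118, 119, 120, 120, 120, 117, 116, 117, 116, 121, 133, 146, 155, 163, 172, 178, 185, 190, 195, 200, 205, 208, 212, 214, 216, 218, 220, 221, 223, 224, 226, 227, 228, 228, 229, 229, 229, 229, 229, 229, 229, 229, 229, 229, 228, 228, 226, 226, 225, 223, 222, 219, 217, 215, 211, 206, 197, 189, 179, 173, 180, 185, 187, 188, 187, 188, 190, 189, 191, 194, 195, 194, 193, 194, 195, 195, 190, 189, 188, 191, 190, 192, 190, 182, 158, 130]
```

View pics/c6scene.png

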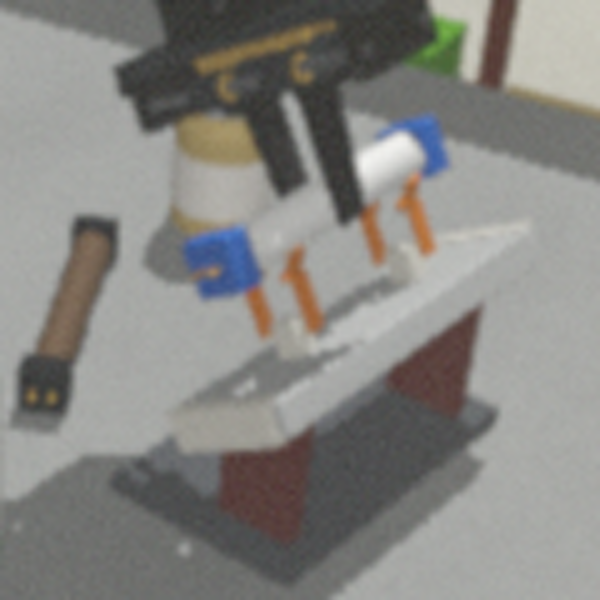

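View pics/c6w.png

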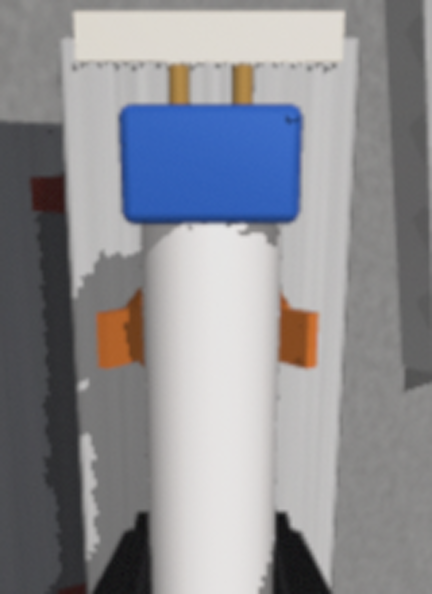

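The tube sits between both clip mouths, about 1 mm too far up the slope. I'll correct that and press it in.

>>> {"api": "move_arm", "payload": {
  "targets": [
    [[0,0,0,-0.001,-0.0005,0.008,0.0],[0,0,0,-0.001,-0.0005,0.014,0.0],[0,0,0,-0.001,-0.0005,0.019,0.0],[0,0,0,-0.001,-0.0005,0.024,0.0],[0,0,0,-0.001,-0.0005,0.028,0.0],[0,0,0,-0.001,-0.0005,0.031,0.0],[0,0,0,-0.001,-0.0005,0.031,0.0]]
  ],
  "grip_force": 60
}}

```text
clock: 9.68
tcp_pos: [623.3, 199.1, 148.8]
eef_rot: [[0.856, -0.16, 0.492], [-0.138, -0.987, -0.081], [0.499, 0.002, -0.867]]
force: [2.0, -0.3, -8.7]
grip_width: 0.282
```

```bash
python3 - <<'E'
from h import *
m,im=wshot("w7");s=robot.read_state();print("F lamp",(np.array(s["force"])@LR).round(1),"tau",(np.array(s["torque"])@LR).round(2))
D=(np.array(s["tcp_pos"])-SEAT)@LR;print("tcp in lamp frame",D.round(1),s["grip_width"])
i=vision.read_camera("scene")[110:230,310:430];cv2.imwrite("pics/c7scene.png",cv2.resize(i,None,fx=5,fy=5,interpolation=cv2.INTER_CUBIC))
i=im[40:260,240:400];cv2.imwrite("pics/c7w.png",cv2.resize(i,None,fx=2.7,fy=2.7,interpolation=cv2.INTER_CUBIC))
E
```

```text
F lamp [-2.4 -0.6 -9.7] tau [ 0.04  0.85 -0.03]
tcp in lamp frame [-1.6  0.   8.8] 0.28372766046712766
```

View pics/c7scene.png

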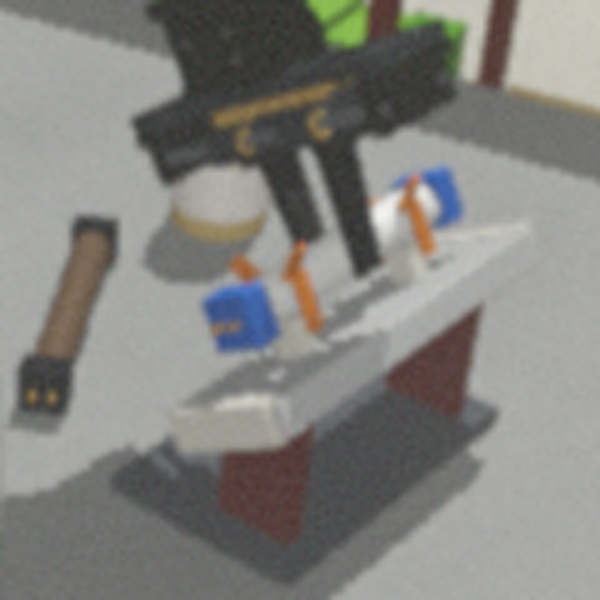

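View pics/c7w.png

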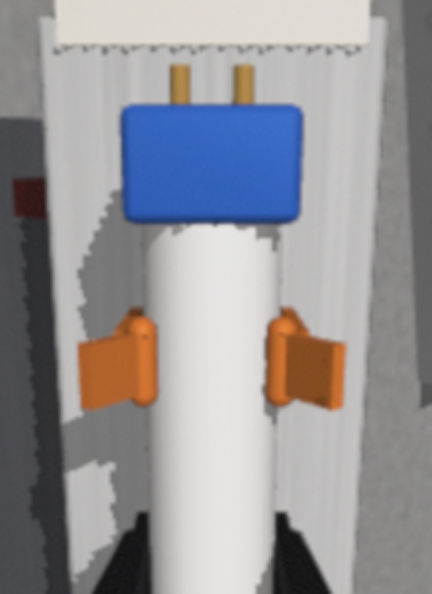

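Both lips have closed over the tube, but it is still being pulled inward (−10 N) and hasn't reached the saddle stop. I'll press a little deeper.

>>> {"api": "move_arm", "payload": {
  "targets": [
    [[0,0,0,0,0,0.001,0.0],[0,0,0,0,0,0.002,0.0],[0,0,0,0,0,0.003,0.0],[0,0,0,0,0,0.003,0.0]]
  ]
}}

```text
clock: 10.28
tcp_pos: [624.2, 199.1, 148.0]
eef_rot: [[0.855, -0.16, 0.493], [-0.138, -0.987, -0.081], [0.5, 0.002, -0.866]]
force: [-13.7, -0.3, 13.1]
grip_width: 0.285
```

```bash
cat > st.py <<'E'
from h import *
s=robot.read_state();print("F lamp",(np.array(s["force"])@LR).round(1),"tau",(np.array(s["torque"])@LR).round(2))
D=(np.array(s["tcp_pos"])-SEAT)@LR;print("tcp in lamp frame",D.round(1),s["grip_width"],s["clock"])
E
python3 st.py
```

```text
F lamp [-5.1 -2.5 18.1] tau [-0.45  1.44  0.01]
tcp in lamp frame [-1.3  0.1  7.6] 0.2852031785391866 10.275
```

>>> {"api": "move_arm", "payload": {
  "targets": [
    [[0,0,0,0,0,0.003,0.0],[0,0,0,0,0,0.003,0.0]]
  ]
}}

```text
clock: 10.52
tcp_pos: [624.2, 199.1, 147.9]
eef_rot: [[0.854, -0.16, 0.495], [-0.138, -0.987, -0.082], [0.501, 0.002, -0.865]]
force: [-27.0, 0.9, 25.5]
grip_width: 0.283
```

```bash
python3 st.py
```

```text
F lamp [-10.5  -3.4  35.5] tau [-0.78  2.23  0.03]
tcp in lamp frame [-1.3  0.1  7.5] 0.282783256361448 10.525
```

Solid stop: the force doubled with only 0.1 mm of travel. I'll release and back out along the tool axis.

>>> {"api": "move_arm", "payload": {
  "targets": [
    [[0,0,0,0,0,0,0.055],[0,0,0,0,0,0,0.055],[0,0,0,0,0,0,0.055],[0,0,0,0,0,-0.02,0.055],[0,0,0,0,0,-0.06,0.06],[0,0,0,0,0,-0.12,0.06],[0,0,0,0,0,-0.16,0.06],[0,0,0,0,0,-0.16,0.06]]
  ]
}}

```text
clock: 11.52
tcp_pos: [545.0, 212.7, 289.2]
eef_rot: [[0.852, -0.159, 0.499], [-0.138, -0.987, -0.08], [0.505, -0.001, -0.863]]
force: [-1.0, 0.3, 0.7]
grip_width: 0.624
```

```bash
python3 - <<'E'
from h import *
m,im=wshot("w8");s=robot.read_state();print(s["force"],s["clock"],s["tcp_pos"],s["joints"])
i=vision.read_camera("scene")[110:230,310:430];cv2.imwrite("pics/c8scene.png",cv2.resize(i,None,fx=5,fy=5,interpolation=cv2.INTER_CUBIC))
print(blobs(im,(105,130,40),(125,255,255)),blobs(im,(5,130,80),(16,255,255)))
E
```

```text
[ 0.59486831 -0.1629349  -0.09352963] 11.575 [545.19118883 212.36470746 287.33154334] [ 0.36713465  0.26702091  1.87803851 -0.47812917  0.58389802  0.87410047]
[([314.4, 107.1], 573), ([315.0, 263.1], 360)] [([299.5, 143.3], 170), ([332.1, 143.2], 151), ([301.4, 237.6], 144), ([330.6, 237.8], 132)]
```

View pics/w8.png

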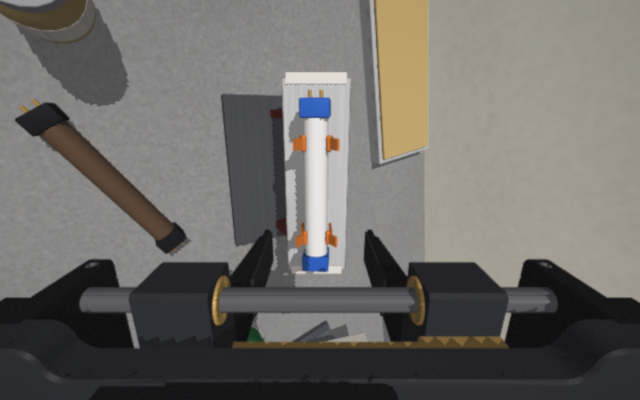

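View pics/c8scene.png

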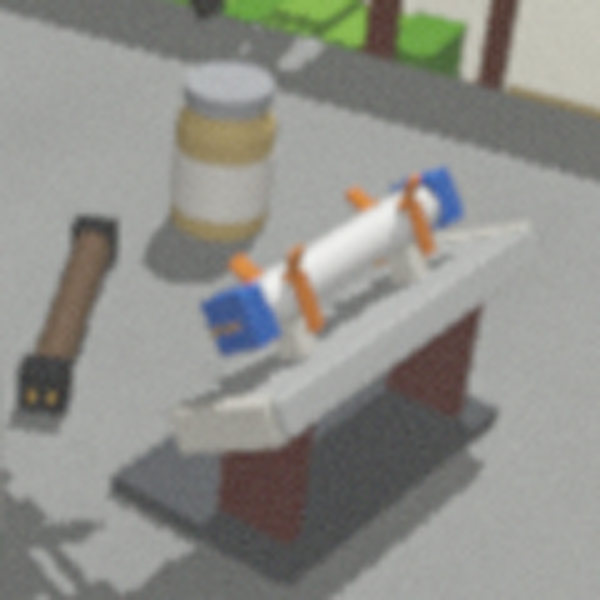

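```bash
python3 - <<'E'
from h import *
m,im=load("w8")
h=cv2.cvtColor(im,cv2.COLOR_BGR2HSV);blue=[r for r in range(80,280) if 105<=h[r,315,0]<=125 and h[r,315,1]>120];print(blue)
def atl(xy,z):
    o,d=ray(m,xy);o=(o-SEAT)@LR;d=d@LR;return o+d*(z-o[2])/d[2]
b=np.array(blue);g=np.where(np.diff(b)>5)[0][0]
print("white ends",atl((315.5,b[g]+.5),13),atl((315.5,b[g+1]-.5),13))
print([atl(p,17).round(1) for p in((299.5,143.3),(332.1,143.2),(301.4,237.6),(330.6,237.8))])
# control
rel([500,-200,330],down(0.4))
E
```

```text
[98, 99, 100, 101, 102, 103, 104, 105, 106, 107, 108, 109, 110, 111, 112, 113, 114, 115, 116, 258, 259, 260, 261, 262, 263, 264, 265, 266, 267, 268, 269, 270]
white ends [-0.98511518 81.77549836 13.        ] [ -1.54587689 -79.71747745  13.        ]
[array([-17.7,  55.1,  17. ]), array([16.2, 55.2, 17. ]), array([-17.7, -51.9,  17. ]), array([ 15.9, -52.3,  17. ])]
clock 11.62 turn [ 0.1488 -0.511  -0.5471] shift m [ 0.0401  0.4141 -0.0268]
```

The tube is seated in all four jaws and centred within about 1.5 mm (white part y −79.7..+81.8, clips ±53.5). Next is the control box. I'll fit its pose from the six marks in the top, w3 and w4 views.

```bash
cat > fitbox.py <<'E'
from h import *
from scipy.optimize import least_squares
TB=np.radians(25)
def marks():
    a=np.radians(75-30*np.arange(6));return np.c_[55*np.cos(a),55*np.sin(a),-31*np.ones(6)]
def fit(obs,x0=(640,-215,95,0)):
    M=marks()
    f=lambda p:np.concatenate([(proj(None,Rl(p[3],TB)@M[i]+p[:3],m)[0]-u)*w for m,i,u,w in obs])
    s=least_squares(f,x0,loss="soft_l1");return s.x,f(s.x).reshape(-1,2)
if __name__=="__main__":
    m4=load("w4")[0];m3=load("w3")[0];mt=P("top")
    obs=[(m4,i,np.array(u),1) for i,u in enumerate([(483,189),(500,205),(503,226),(494,246),(475,257),(453,258)])]
    obs+=[(m3,i,np.array(u),1) for i,u in enumerate([(558,220),(582,244),(587,273)])]
    obs+=[(mt,i,np.array(u)/2.6667+(180,130),1) for i,u in enumerate([(518,140),(532,117),(557,103),(583,101),(606,113),(619,134)])]
    x,r=fit(obs);print(x.round(2));print(r.round(1).tolist());np.save("box.npy",x)
E
python3 fitbox.py
python3 - <<'E'
from h import *
x=np.load("box.npy");B=Rl(x[3],np.radians(25))
a=np.radians(-45);tx=B[:,0]*np.cos(a)+B[:,1]*np.sin(a);tz=-B[:,2];T=np.c_[tx,np.cross(tz,tx),tz]
p=x[:3]+B[:,2]*190;print(p);rel(p,T)
E
```

```text
[ 6.1239e+02 -2.1872e+02  1.2637e+02  6.0000e-02]
[[-0.1, 0.0], [-1.3, 0.3], [-0.4, 0.2], [-0.4, -0.8], [-0.0, -0.1], [-0.4, 0.6], [-0.1, 0.2], [0.2, 0.2], [0.3, 1.1], [-0.9, -0.2], [-1.0, -0.3], [-1.6, -0.5], [-1.1, -0.3], [-1.1, -0.3], [-1.2, -0.0]]
[ 532.26051744 -223.87347489  298.57040466]
clock 11.62 turn [ 0.0644 -0.1237  0.5855] shift m [0.0551 0.4325 0.0183]
```

>>> {"api": "move_arm", "payload": {
  "targets": [
    [[0,0,0.05,0.005,0.055,-0.02,0.07],[0,0,0.12,0.012,0.11,-0.03,0.08],[0.01,-0.02,0.2,0.02,0.165,-0.03,0.095],[0.02,-0.04,0.28,0.027,0.22,-0.03,0.095],[0.03,-0.06,0.36,0.035,0.275,-0.02,0.095],[0.045,-0.085,0.44,0.042,0.33,0,0.095],[0.055,-0.105,0.52,0.05,0.385,0.01,0.095],[0.064,-0.124,0.586,0.055,0.432,0.018,0.095],[0.064,-0.124,0.586,0.055,0.432,0.018,0.095],[0.064,-0.124,0.586,0.055,0.432,0.018,0.095]]
  ]
}}

```text
clock: 12.88
tcp_pos: [531.8, -223.5, 297.2]
eef_rot: [[0.685, -0.596, 0.419], [-0.666, -0.746, 0.028], [0.296, -0.298, -0.907]]
force: [-0.9, 0.2, -0.0]
grip_width: 1.0
```

```bash
python3 - <<'E'
from h import *
m,im=wshot("w9");s=robot.read_state();print(s["clock"],s["joints"])
x=np.load("box.npy");B=Rl(x[3],np.radians(25))
from fitbox import marks
print(proj(None,marks()@B.T+x[:3],m).round(1).tolist())
E
```

```text
12.925 [-0.63000554  0.24902314  1.83985885  0.40565032  0.75268762 -0.16474981]
[[297.4, 142.6], [319.0, 136.6], [340.7, 142.4], [356.0, 158.2], [360.8, 179.0], [354.5, 198.9]]
```

View pics/w9.png

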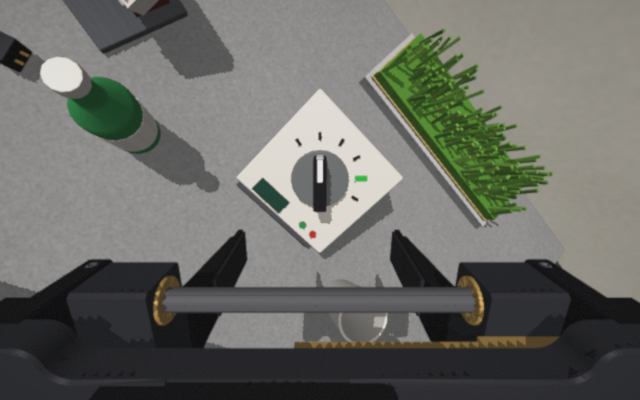

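The pointer is at the second mark (319,137), and the predicted marks coincide with the image. The bar is aligned with tool y.

```bash
cat > sb.py <<'E'
from h import *
x=np.load("box.npy");B=Rl(x[3],np.radians(25))
s=robot.read_state();R=np.array(s["eef_rot"]);print("tcp in box",((np.array(s["tcp_pos"])-x[:3])@B).round(1),"toolx angle",np.degrees(np.arctan2(B[:,1]@R[:,0],B[:,0]@R[:,0])).round(1),"tilt err",np.degrees(np.arccos(-B[:,2]@R[:,2])).round(2),"F",(np.array(s["force"])@B).round(1),"T",(np.array(s["torque"])@B).round(2),s["grip_width"],s["clock"])
def tgt(ang,z):
    a=np.radians(ang);tx=B[:,0]*np.cos(a)+B[:,1]*np.sin(a);tz=-B[:,2];T=np.c_[tx,np.cross(tz,tx),tz];rel(x[:3]+B[:,2]*z,T)
import sys
for q in sys.argv[1:]: tgt(*map(float,q.split(",")))
E
python3 sb.py -45,6 -45,50
```

```text
tcp in box [ -0.6   1.1 189.4] toolx angle -45.0 tilt err 0.12 F [ 0.2  0.8 -0.4] T [-0.02  0.35  0.05] 0.9982456139524782 12.925
clock 12.93 turn [ 0.0009  0.0018 -0.0005] shift m [1.500e-03 1.000e-04 1.834e-01]
clock 12.93 turn [ 0.0009  0.0018 -0.0005] shift m [0.0015 0.0002 0.1394]
```

>>> {"api": "move_arm", "payload": {
  "targets": [
    [[0,0,0,0.0015,0,0.05,0.06],[0,0,0,0.0015,0,0.1,0.06],[0,0,0,0.0015,0,0.12,0.06],[0,0,0,0.0015,0,0.12,0.06]]
  ],
  "grip_force": 40
}}

```text
clock: 13.42
tcp_pos: [583.4, -219.5, 188.8]
eef_rot: [[0.687, -0.594, 0.419], [-0.664, -0.747, 0.029], [0.295, -0.298, -0.908]]
force: [-0.5, -0.2, 1.0]
grip_width: 0.656
```

```bash
python3 - <<'E'
from h import *
m,im=wshot("w10")
E
python3 sb.py -45,6
```

```text
tcp in box [ 0.7  0.6 70. ] toolx angle -45.0 tilt err 0.11 F [0.4 0.1 0.2] T [-0.08  0.37  0.03] 0.6381350165322882 13.475
clock 13.47 turn [0.0005 0.0019 0.0006] shift m [0.0001 0.0009 0.064 ]
```

View pics/w10.png

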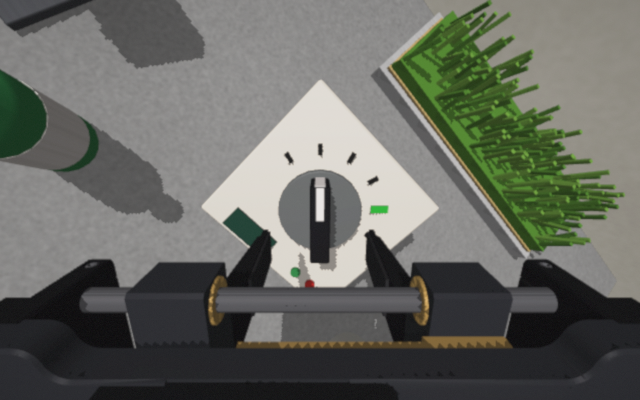

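The bar is centred between the fingers and aligned with them. I'll descend and grip.

>>> {"api": "move_arm", "payload": {
  "targets": [
    [[0,0,0,0,0.001,0.03,0.05],[0,0,0,0,0.001,0.055,0.045],[0,0,0,0,0.001,0.063,0.04],[0,0,0,0,0.001,0.063,0.0],[0,0,0,0,0.001,0.063,0.0],[0,0,0,0,0.001,0.063,0.0],[0,0,0,0,0.001,0.063,0.0]]
  ],
  "grip_force": 40
}}

```text
clock: 14.35
tcp_pos: [609.3, -219.1, 133.6]
eef_rot: [[0.686, -0.594, 0.421], [-0.664, -0.747, 0.028], [0.298, -0.299, -0.907]]
force: [-4.4, 0.1, 6.3]
grip_width: 0.166
```

```bash
python3 sb.py -75,6
```

```text
tcp in box [ 0.2 -0.1  7.9] toolx angle -45.0 tilt err 0.05 F [-1.3  0.4  7.6] T [-0.02  0.62 -0.02] 0.16586074713148716 14.35
clock 14.35 turn [3.000e-04 9.000e-04 5.243e-01] shift m [-0.0003  0.0001  0.0019]
```

>>> {"api": "move_arm", "payload": {
  "targets": [
    [[0,0,0.1,0,0,0,0.0],[0,0,0.2,0,0,0,0.0],[0,0,0.3,0,0,0,0.0],[0,0,0.4,0,0,0,0.0],[0,0,0.5,0,0,0,0.0],[0,0,0.524,0,0,0,0.0],[0,0,0.524,0,0,0,0.0]]
  ]
}}

```text
clock: 15.22
tcp_pos: [609.5, -219.5, 133.8]
eef_rot: [[0.297, -0.857, 0.422], [-0.948, -0.316, 0.027], [0.11, -0.408, -0.906]]
force: [2.8, -3.3, -2.7]
grip_width: 0.169
```

```bash
python3 sb.py -105,7; python3 - <<'E'
from h import *
m,im=wshot("w11")
cv2.imwrite("pics/c11.png",cv2.resize(im[60:320,170:490],None,fx=2.3,fy=2.3))
E
```

```text
tcp in box [ 0.5 -0.6  8. ] toolx angle -74.9 tilt err 0.02 F [ 1.2 -3.5 -3.5] T [-0.86  0.18 -0.13] 0.16890964957720758 15.225
clock 15.22 turn [ 1.000e-04 -4.000e-04  5.252e-01] shift m [-0.0007  0.0003  0.001 ]
```

View pics/c11.png

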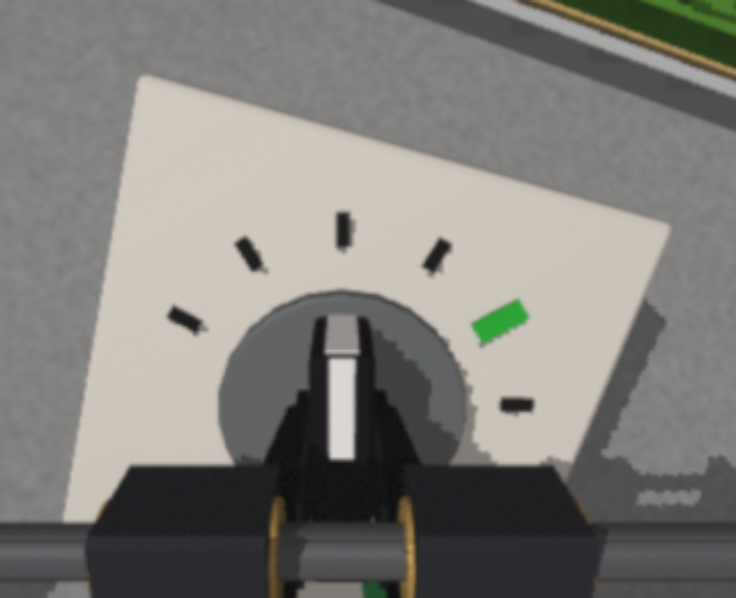

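The pointer is now at the third mark. The green mark is two further on, so I'll turn the next click.

>>> {"api": "move_arm", "payload": {
  "targets": [
    [[0,0,0.1,0,0,0,0.0],[0,0,0.2,0,0,0,0.0],[0,0,0.3,0,0,0,0.0],[0,0,0.4,0,0,0,0.0],[0,0,0.5,0,0,0,0.0],[0,0,0.525,0,0,0,0.0],[0,0,0.525,0,0,0,0.0]]
  ]
}}

```text
clock: 16.15
tcp_pos: [609.5, -220.1, 133.8]
eef_rot: [[-0.172, -0.89, 0.422], [-0.979, 0.201, 0.026], [-0.108, -0.409, -0.906]]
force: [1.5, -5.4, -2.7]
grip_width: 0.166
```

```bash
python3 sb.py -135,7; python3 - <<'E'
from h import *
print(robot.read_state()["joints"])
E
```

```text
tcp in box [ 0.5 -1.2  8. ] toolx angle -104.9 tilt err 0.08 F [-0.1 -5.5 -2.9] T [-1.12  0.42 -0.03] 0.1657880142900159 16.15
clock 16.15 turn [-0.0009 -0.0012  0.5249] shift m [-0.001   0.0008  0.001 ]
[-0.54182171  0.55255925  1.86279355  0.61212881  0.43021059  0.70274108]
```

>>> {"api": "move_arm", "payload": {
  "targets": [
    [[0,0,0.1,0,0,0,0.0],[0,0,0.2,-0.0005,0.0005,0,0.0],[0,0,0.3,-0.001,0.001,0,0.0],[0,0,0.4,-0.001,0.001,0,0.0],[0,0,0.5,-0.001,0.001,0,0.0],[0,0,0.525,-0.001,0.001,0,0.0],[0,0,0.525,-0.001,0.001,0,0.0]]
  ]
}}

```text
clock: 17.02
tcp_pos: [609.2, -220.4, 133.7]
eef_rot: [[-0.595, -0.684, 0.423], [-0.747, 0.664, 0.023], [-0.297, -0.303, -0.906]]
force: [3.3, -9.1, -5.9]
grip_width: 0.167
```

```bash
python3 sb.py -135,7; python3 - <<'E'
from h import *
m,im=wshot("w12")
cv2.imwrite("pics/c12.png",cv2.resize(im[60:320,170:490],None,fx=2.3,fy=2.3))
E
```

```text
tcp in box [ 0.1 -1.5  8. ] toolx angle -135.0 tilt err 0.27 F [-0.  -9.3 -6.5] T [-1.93  0.43 -0.06] 0.1665803578386613 17.025
clock 17.02 turn [-0.0042 -0.0021  0.0006] shift m [-0.001   0.0012  0.001 ]
```

View pics/c12.png

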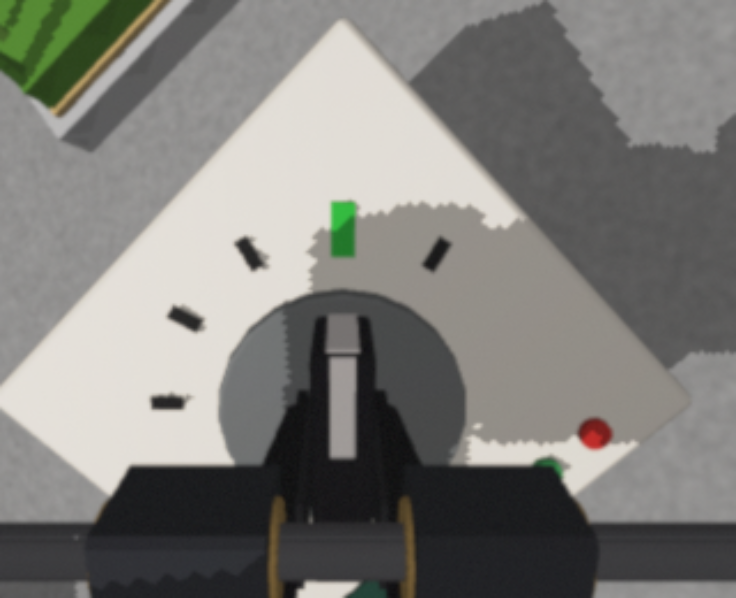

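The pointer is at the green mark. I'll release and back straight out.

>>> {"api": "move_arm", "payload": {
  "targets": [
    [[0,0,0,0,0,0,0.04],[0,0,0,0,0,0,0.05],[0,0,0,0,0,0,0.05],[0,0,0,0,0,-0.02,0.05],[0,0,0,0,0,-0.06,0.06],[0,0,0,0,0,-0.12,0.06],[0,0,0,0,0,-0.17,0.06],[0,0,0,0,0,-0.17,0.06]]
  ]
}}

```text
clock: 18.08
tcp_pos: [536.5, -224.8, 292.5]
eef_rot: [[-0.594, -0.681, 0.428], [-0.748, 0.663, 0.018], [-0.296, -0.31, -0.903]]
force: [0.8, 0.3, -1.5]
grip_width: 0.632
```

```bash
python3 - <<'E'
from h import *
m,im=wshot("w13")
for n in("top","scene"): cv2.imwrite(f"pics/e_{n}.png",vision.read_camera(n))
s=robot.read_state();print(s["clock"],s["force"],s["qvel"])
E
```

```text
18.225 [1.09115963 0.08296484 0.19342388] [ 0.00447259  0.02770877  0.00274663  0.00265855  0.00053622 -0.00188752]
```

View pics/w13.png

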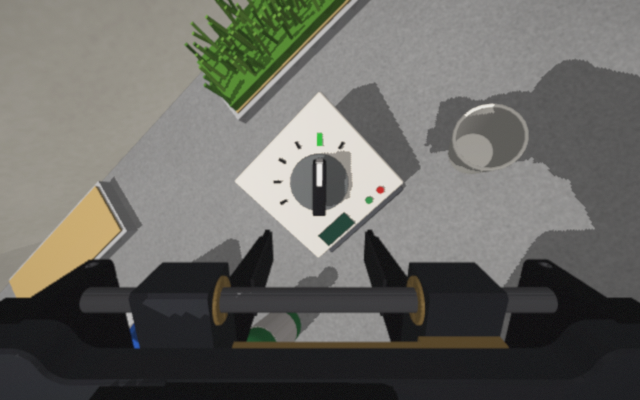

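View pics/e_top.png

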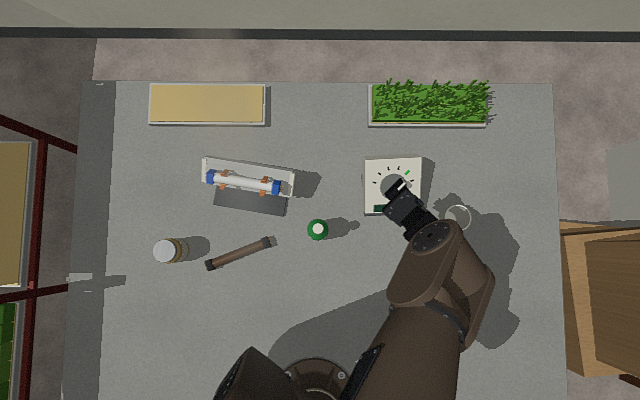

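View pics/e_scene.png

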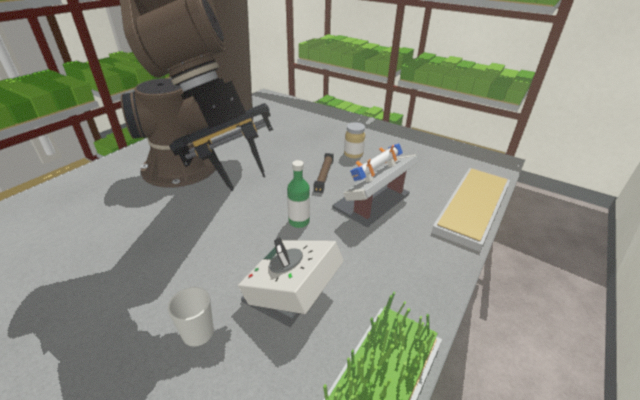

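The pointer rests at the green mark (bar on column 319, mark at (319,139)). The tube is still seated, and the bottle, jar, cup and spent tube haven't moved. I'll hand in the job.

```bash
python3 -c "
from plant import robot
print(robot.finish_job())"
```

```text
the job is handed in; nothing more can be done
None
```

The job is done and handed in at about 18 s of the 72 s allowed. `finish_job` gave no verdict.

- **Tube:** I pressed the fresh tube into both clips until it met a solid stop: the force rose from 18 to 36 N with 0.1 mm more travel. I let go of it before touching the dial. Afterwards the wrist camera showed both clips closed over it, centred to within about 1.5 mm.
- **Dial:** I turned it from the second mark through three single clicks. The fourth position I judged only from the tool angle, without a picture. After release the last wrist picture shows the pointer resting on the green mark.
- **Bystanders:** in the last pictures the spent tube, bottle, jar and cup stand where they started, with the arm clear of everything.

My measurement of the batten's width came out at about 69 mm against the stated 80 mm, and its length at about 257 mm against 250 mm. The seat positions I got from the clip lips, saddles and batten face agreed within about 2 mm, so I used those.

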